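Set the lamp tester's selector to the green mark and start the test

TASK

On the lamp tester, push the selector's pointer round clockwise with a fingertip, counting its clicks, until it rests on the green mark; do not grip the pointer and do not let it go past the green mark into the red position. Then press the yellow start button fully down with a fingertip and let it come up again. Leave everything else on the bench and on the tester where it is.

Things in the scene. Friction and masses are not known exactly. Their poses are not given: they have to be found in the camera images.
- test_box: bench lamp tester, a fixed dark blue case with a level grey panel on top: 280 (x) x 260 (y) x 80 mm high. Origin at the centre of its underside; at yaw 0 its x points away from the robot, y to the left. The tester stands turned by up to 0.4 rad. On the panel: selector dial, seven marks round it, a dark display and a yellow button.
- dial_axis (a point): point on the selector's axis (vertical) at panel height, 80 mm above the bench; fixed to the tester, 35 mm along the tester's x from its centre; same axes as the tester.
- selector (a joint): turn of the black selector, rad, clockwise from above. Seven click positions 30 degrees apart: 0, 0.5236, ... 3.1416; the pointer points along the tester's +y at 0, +x at 1.571, -y at 3.142. Starts in position 0, 1 or 2 (counted from 0); green is position 5 (2.6180). It takes 1 to 3 N at the pointer to pass the crest half-way between positions; it then snaps on to the next by itself.
- green_mark (a point): centre of the broad green mark (18 x 10 mm) on the panel, 61 mm from the dial axis, fixed to the tester. Seven marks, one for each position, lie 52 to 70 mm from the axis: five narrow white, the green (position 5), and a red one (position 6, the end).
- pointer (a point): on the pointer's centre line, 32 mm from the axis, 24 mm above the panel; x outwards along it, z up; turns with it. Pointer: white upright fin with a black line on top, 12 mm thick, 46 mm out from the axis, 12 to 36 mm above the panel. Boss round the axis: radius 13, top 34 mm above the panel. Disc under the fin: radius 34, top 12 mm above the panel, on a ring of radius 40, top 4 mm.
- start_button (a joint): travel of the yellow start button in m: 0 up, 0.006 fully down; a spring of about 5 N at full travel lifts it again.
- start_button_top (a point): centre of the top of the yellow round start button (radius 14 mm), on the tester 82 mm towards the robot side (-x) and 70 mm to the right (-y) of the tester's centre; pressed straight down.
- tape_roll: loose grey roll of tape, 60 mm across, 19 mm high, lying on the panel near its far left corner; origin under its centre. Leave it.
- relay: loose black relay cube, 28 x 28 x 30 mm, on the panel near its far right corner; origin under its centre. Leave it.
- spray_can: loose spray can, 52 mm across, 145 mm high, standing on the bench near the tester; origin under its centre. Leave it.
- screwdriver: loose orange-handled screwdriver lying on the bench. Leave it.
- spanner: loose steel spanner lying on the bench. Leave it.
- fog_lamp: loose round black fog lamp lying face down, 104 mm across, 87 mm high; origin under its centre. Leave it.
- bulb_dish: loose steel dish, 90 mm across, 35 mm high; origin under its centre. Leave it.

How it is judged:
On the way, in this order (a step that is already met when the one before it is completed fails the run):
1. the selector's pointer rests on the green mark (value of joint selector between 2.48799 and 2.74799 rad and velocity of joint selector between -0.1 and 0.1 rad/s), for 0.2 s.
2. the start button is pressed fully down (value of joint selector between 2.48799 and 2.74799 rad and value of joint start_button above 0.0045 m), for 0.04 s.
3. the start button has come up again (value of joint start_button below 0.0015 m), for 0.1 s.
At the end, for the whole second after the job is handed in: The selector rests within 0.13 rad of the green mark (position 5), the start button has been pressed at least 4.5 mm after that and is up again (under 1.5 mm), and every loose thing is within 15 mm of where it stood (value of joint selector between 2.48799 and 2.74799 rad and value of joint start_button below 0.0015 m and distance of each of tape_roll, relay, spray_can, screwdriver, spanner, fog_lamp, bulb_dish from where it was at the start of the episode below 0.015 m); the robot touches nothing.
It fails at once if the selector is turned past the green mark (more than 0.3 rad beyond) (value of joint selector above 2.91799 rad).
It fails at once if the start button is pressed before the selector is on the green mark (value of joint start_button above 0.003 m and not (value of joint selector between 2.41799 and 2.81799 rad)).
It fails at once if the pointer is gripped between the fingers instead of pushed (y of the grasp point in the frame of pointer between -0.005 and 0.005 m and x of the grasp point in the frame of pointer between -0.05 and 0.03 m and z of the grasp point in the frame of pointer between -0.05 and 0.025 m).
It fails at once if one of the other things is lifted, carried or knocked away (moved 20 mm) (distance of any of tape_roll, relay, spray_can, screwdriver, spanner, fog_lamp, bulb_dish from where it was at the start of the episode above 0.02 m).
It also fails if it takes over 58 s, if anything falls off the work surface, if the arm or the gripper's body presses on something with over 40 N, if the wrist force passes 120 N, or if a joint passes its speed limit or range.

ROBOT

A 7-joint arm with a two-finger parallel gripper is mounted at the origin on the work surface. World frame = base frame: x ahead of the robot, y to its left, z up, the work surface at z = 0. Lengths are in m, angles in rad, forces in N, time in s.
With the tool pointing down it reaches from about 0.425 to 0.875 m from the base axis. Payload 4.7 kg.
Tool frame: the origin (TCP) lies midway between the tips of the shut fingers; the grasp point (between the pads) lies 19 mm behind it; z points along the fingers, y is the direction in which the jaws open and shut (so a half turn about z gives the same grasp; the last joint's range is limited). The gripper opens to 87 mm and grips with 3 to 60 N. Pads are 19 mm wide; open, the fingers measure 117 mm over their backs; the gripper's body (75 mm by 190 mm) begins 51 mm behind the grasp point.
Start: joints at [1.238, 0.321, -0.07, 1.45, 0.023, 1.371, -0.057], TCP at [0.221, -0.611, 0.223] pointing down, gripper open.
Joint ranges: [-2.86, 2.86], [-0.3, 2.09], [-1.38, 1.24], [0.06, 2.45], [-1.56, 4.7], [0.09, 2.05], [-2.69, 2.69]. Speed limits (rad/s): [2.57, 2.57, 3.14, 3.14, 3.14, 3.14, 3.14].

INTERFACE

Orientations are given as a unit quaternion [w, x, y, z].
In Python, from plant import robot gives the robot as it stands.
- The arm moves only by the tool carry_out, never from a script. Its argument "moves" is text: rows parted by semicolons, each of 5 numbers parted by spaces: the opening, from 0 (shut) to 1 (fully open), then the shift along the world's x, y, z in m, then the turn about the world's z in rad. A call has 1 to 10 rows; each row is the pose to reach, as a shift and turn from the pose commanded when the call began; what a row does not reach only later rows make up. A row lasts 1/10 s, in which the tool goes at most 50 mm and 8.59 degrees, less where a joint would pass 70% of its speed; a pose out of reach is approached as far as the arm can. A call with a gripper value outside its range is refused whole. The fingers move at their own pace and stop on an object; "newtons" is the grip in N (left out, the last holds). Time passes only in rows, so rows that repeat a pose let the fingers close. It gives the time, the measured TCP pose, the force and the opening at its end, in the units of the state.
- robot.state(): the state, without advancing time (a new reading comes with each control period).
- robot.get_image(name): name is "side" or "top" or "wrist"; returns a dict with "pixels" (384x512x3 uint8, blue, green, red), "intrinsics" (3x3 intrinsics, pixels), "R" (3x3) and "t" (3): a world point X has camera coordinates R X + t; the wrist camera has in their place "mount" (4x4, takes a point from camera to tool coordinates, whose origin is the TCP and whose axes are the flange's). Camera axes: x right, y down, z forward; pixel columns grow to the right and rows downward; lengths in m; the calibration is good to about 2 mm. The wrist camera is an equidistant fisheye: a pixel r from the principal point sees the ray r / f radians off the axis. A picture is of the moment at which its call begins: read the wrist's pose just before it. There is no depth.
- robot.finish_job(): hands the job in, once; it reports no verdict.
Trained networks look in the newest picture that a camera, given by its name, has taken for a name from the list of things; names that differ only in an ending like _2 or _b are one class to them, and where a whole thing is asked for, a point or a joint stands for the part that bears it (a point fixed in the world has none). Each returns a list of dicts, best first, with "confidence" (0 to 1); they miss things now and then, are a little off and sometimes report something else, mostly with a low value. They report only what shows in the picture. A call takes as long as a camera call.
- robot.regions_of(name, camera): "mask" (384x512 bool, what is visible of it) and "box" ([left, top, width, height] in pixels, round what is visible of it).
The state is a dict: "clock": time; "q": joint angles; "joint_velocities": joint speeds; "effort": joint torques, N m; "tool_pos": TCP position; "tcp_rot": TCP orientation; "force": force on the tool from outside, world axes, zero at the start; "wrist_torque": the same for the moment, N m; "opening": opening from 0.0 (shut) to 1.0 (fully open).
Only numpy, scipy, OpenCV 4.12 (cv2) and the standard library are available. Lean on these libraries where they do the work, as an engineer would, in place of code of your own. Each camera call takes 0.05 s, during which the arm holds its last target.

## Working session

There is one attempt and no reset: what is moved stays moved. The work goes in short steps, Python scripts to look and compute and a tool call to move; the robot and the scene stay as the last step left them, time stands still between calls to the robot, and variables do not carry over. Pictures are saved under pics/ and viewed, and the job is handed in when it is done.

Besides the shell and the picture viewer there is one more tool, called after "Request:" in YAML: its name, and indented under it one key for each argument. carry_out: Moves the arm, as the interface text tells. Its arguments: {"type":"object","properties":{"moves":{"type":"string"},"newtons":{"type":"number"}},"required":["moves"]}

```bash
ls; mkdir -p pics
python3 - <<'E'
from plant import robot
import cv2
s=robot.state()
print({k:(v if not hasattr(v,'round') else v) for k,v in s.items()})
for n in("top","side"):
    im=robot.get_image(n); cv2.imwrite(f"pics/{n}0.png",im["pixels"])
    print(n,im["intrinsics"],im["R"],im["t"])
    for o in("test_box","selector","start_button","pointer","tape_roll","relay","spray_can"):
        r=robot.regions_of(o,n); print(o,[(x["box"],round(x["confidence"],2)) for x in r[:2]])
E
```

```text
pics
{'clock': 0.0, 'q': array([ 1.23809282,  0.32180931, -0.07009512,  1.45165779,  0.02263814,
        1.37080189, -0.05684479]), 'joint_velocities': array([ 5.04264047e-06,  5.38419441e-04,  5.00004206e-04,  1.29731058e-03,
       -6.25166301e-04, -2.18370182e-03, -4.51668833e-04]), 'effort': array([-4.39751393e-04, -4.91281307e+01, -4.04150588e-01, -3.12524736e+01,
       -6.39271480e-02,  4.38212533e-02,  1.56801220e-04]), 'tool_pos': array([ 0.22069071, -0.61080613,  0.22147914]), 'tcp_rot': array([-9.16796208e-04,  9.84994233e-01,  1.72584669e-01, -2.27635671e-04]), 'force': array([-0.2418334 ,  0.02377065,  0.27718637]), 'wrist_torque': array([-0.0439308 , -0.03052429, -0.05565088]), 'opening': 0.9988019906866319}
top [[437.13882207   0.         253.22690399]
 [  0.         437.13882207 192.65169701]
 [  0.           0.           1.        ]] [[-0.00671096 -0.99997464 -0.00238496]
 [-0.99930366  0.00679396 -0.03668827]
 [ 0.03670354  0.00213709 -0.99932391]] [0.01773486 0.56960504 1.22472306]
test_box [([232.5, 130.2, 112.4, 119.3], 0.86)]
selector [([273.8, 158.7, 23.1, 26.8], 0.72)]
start_button [([319.8, 209.2, 8.4, 4.2], 0.67)]
pointer [([272.4, 160.7, 28.9, 27.3], 0.75)]
tape_roll [([237.3, 149.3, 21.1, 22.0], 0.82), ([273.3, 161.0, 24.1, 26.9], 0.41)]
relay [([308.9, 132.8, 14.3, 16.5], 0.54)]
spray_can [([347.0, 164.0, 32.4, 22.3], 0.82)]
side [[362.53971099   0.         256.58990559]
 [  0.         362.53971099 191.19588566]
 [  0.           0.           1.        ]] [[-0.83821849 -0.54529711  0.00639001]
 [-0.36589495  0.55367971 -0.74803721]
 [ 0.40436451 -0.62935669 -0.66362602]] [0.48102633 0.26526554 1.02585649]
test_box [([217.2, 153.1, 98.1, 73.9], 0.97)]
selector [([245.9, 163.9, 24.2, 17.5], 0.61)]
start_button [([294.9, 162.6, 6.4, 7.2], 0.54)]
pointer [([244.0, 162.1, 25.3, 19.1], 0.66)]
tape_roll [([223.4, 176.0, 18.4, 15.0], 0.65)]
relay []
spray_can [([280.6, 128.7, 14.4, 30.1], 0.97)]
```

Run:
```python
import cv2
a=cv2.imread("pics/top0.png"); cv2.imwrite("pics/top0c.png",cv2.resize(a[110:270,200:400],None,fx=4,fy=3.75,interpolation=cv2.INTER_CUBIC)[:600])
a=cv2.imread("pics/side0.png"); cv2.imwrite("pics/side0c.png",cv2.resize(a[110:240,190:340],None,fx=4,fy=4,interpolation=cv2.INTER_CUBIC))
```

```text
(no output)
```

View pics/top0.png

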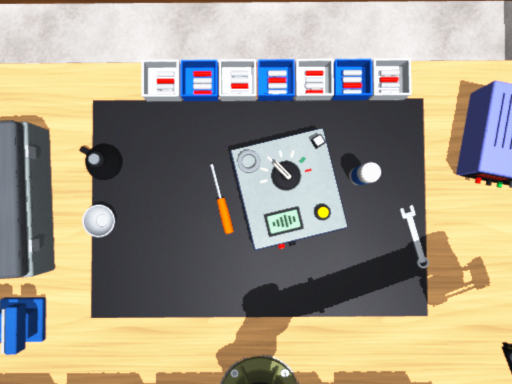

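View pics/top0c.png

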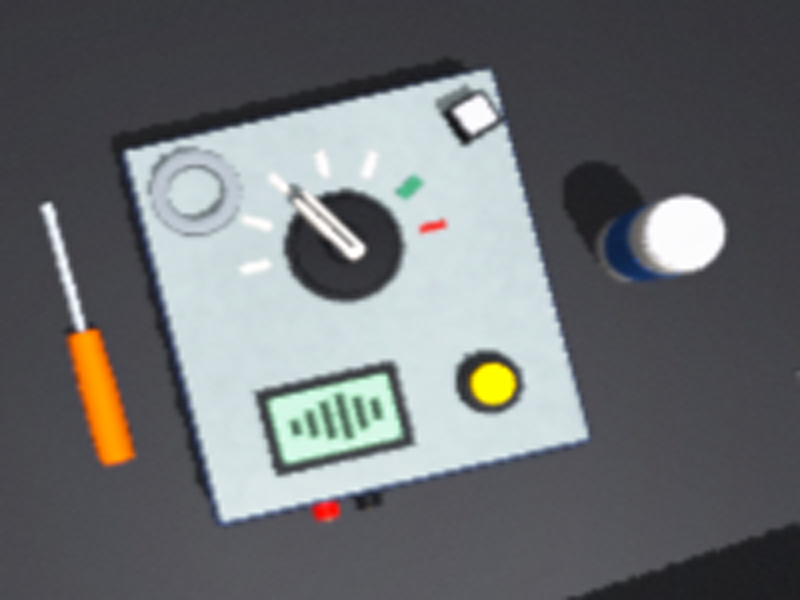

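View pics/side0c.png

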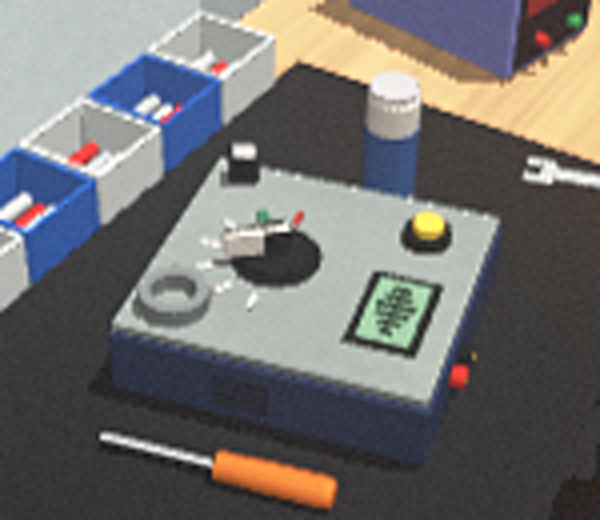

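The top view shows the tester turned a little, with corners near (231,150), (323,128), (347,227) and (255,249). The pointer is on the third mark (position 2), green is at about (302,160), and the button is at about (323,212). Next I'll fit the tester's pose.

```bash
cat > h.py <<'E'
import numpy as np,cv2
def back(im,uv,z):
    K,R,t=map(np.asarray,(im["intrinsics"],im["R"],im["t"]))
    uv=np.atleast_2d(uv); d=np.linalg.solve(K,np.c_[uv,np.ones(len(uv))].T).T@R
    c=-R.T@t; return c+d*((z-c[2])/d[:,2])[:,None]
def proj(im,X):
    K,R,t=map(np.asarray,(im["intrinsics"],im["R"],im["t"]))
    p=(np.atleast_2d(X)@R.T+t)@K.T; return p[:,:2]/p[:,2:]
E
python3 - <<'E'
from plant import robot
from h import *
from scipy.optimize import least_squares
ims={n:robot.get_image(n) for n in("top","side")}
def cent(px,box,kind):
    hsv=cv2.cvtColor(px,cv2.COLOR_BGR2HSV)
    m=np.zeros(px.shape[:2],bool); x0,y0,x1,y1=box
    H,S,V=[hsv[...,i].astype(int) for i in range(3)]
    k={'yellow':(H>20)&(H<35)&(S>130)&(V>120),'green':(H>60)&(H<90)&(S>70),'red':((H<8)|(H>172))&(S>120)}[kind]
    m[y0:y1,x0:x1]=k[y0:y1,x0:x1]; ys,xs=np.nonzero(m); return np.array([xs.mean(),ys.mean()]),len(xs)
obs={'top':{},'side':{}}
for n,bx in(("top",(285,140,340,225)),("side",(240,150,315,175))):
    for c in('yellow','green','red'):
        b=bx
        if n=="top" and c!='yellow': b=(290,145,318,175)
        if n=="side" and c!='yellow': b=(245,155,270,170)
        try: obs[n][c]=cent(ims[n]["pixels"],b,c)
        except Exception as e: print(e)
print(obs)
P={'green':np.array([.035+.061*np.cos(np.pi/3),-.061*np.sin(np.pi/3),.08]),'red':np.array([.035,-.061,.08])}
a=np.deg2rad
px=ims["top"]["pixels"]; hsv=cv2.cvtColor(px,cv2.COLOR_BGR2HSV)
m=((hsv[...,1]<60)&(hsv[...,2]>120)).astype(np.uint8); m[:120]=0;m[260:]=0;m[:,:225]=0;m[:,348:]=0
m=cv2.morphologyEx(m,cv2.MORPH_OPEN,np.ones((3,3)))
cs=max(cv2.findContours(m,cv2.RETR_EXTERNAL,cv2.CHAIN_APPROX_NONE)[0],key=cv2.contourArea)
w=back(ims["top"],cs[:,0].astype(float),.08)[:,:2].astype(np.float32)
h=cv2.convexHull(w); r=cv2.minAreaRect(h); print("rect",r)
corn=cv2.boxPoints(r); print(corn)
for k in('green','red'):
    for n in obs:
        if k in obs[n]: print(k,n,back(ims[n],obs[n][k][0],.08))
for n in obs:
  for z in(.09,.1): print('yellow',n,z,back(ims[n],obs[n]['yellow'][0],z))
E
```

```text
{'top': {'yellow': (array([322.73831776, 211.99065421]), 107), 'green': (array([301.82608696, 159.34782609]), 23), 'red': (array([307.54545455, 169.90909091]), 11)}, 'side': {'yellow': (array([296.58139535, 166.18604651]), 43), 'green': (array([255.16666667, 163.66666667]), 6), 'red': (array([264.4, 163.8]), 5)}}
rect ((0.5782371759414673, -0.08083672821521759), (0.272919237613678, 0.25321823358535767), 13.330098152160645)
[[ 0.41626292  0.01089901]
 [ 0.4746452  -0.23549697]
 [ 0.7402114  -0.17257246]
 [ 0.68182915  0.07382351]]
green top [[ 0.65536257 -0.11677482  0.08      ]]
green side [[ 0.65670724 -0.11695705  0.08      ]]
red top [[ 0.62695229 -0.13174029  0.08      ]]
red side [[ 0.62842303 -0.13474387  0.08      ]]
yellow top 0.09 [[ 0.51448887 -0.16932911  0.09      ]]
yellow top 0.1 [[ 0.51457448 -0.16776546  0.1       ]]
yellow side 0.09 [[ 0.51900167 -0.17474953  0.09      ]]
yellow side 0.1 [[ 0.51348666 -0.16284568  0.1       ]]
```

Request:
carry_out:
  moves: "0 0.05 0.06 0.02 0; 0 0.394 0.586 0.02 0.408; 0 0.394 0.586 0.02 0.408; 0 0.394 0.586 0.02 0.408; 0 0.394 0.586 0.02 0.408; 0 0.394 0.586 0.02 0.408; 0 0.394 0.586 0.02 0.408; 0 0.394 0.586 0.02 0.408; 0 0.394 0.586 0.02 0.408; 0 0.394 0.586 0.02 0.408"
  newtons: 20

```text
clock: 1.9
tool_pos: [0.501, -0.1971, 0.2407]
tcp_rot: [0.001, 0.93, 0.368, 0.0]
force: [0.9, -0.0, -0.1]
opening: 0.171
```

Request:
carry_out:
  moves: "0 0.05 0.08 0 0; 0 0.1 0.15 0 0; 0 0.1 0.15 0 0; 0 0.1 0.15 0 0; 0 0.1 0.15 0 0; 0 0.1 0.15 0 0; 0 0.1 0.15 0 0"

```text
clock: 2.6
tool_pos: [0.5997, -0.0508, 0.2401]
tcp_rot: [0.001, 0.93, 0.367, -0.0]
force: [-0.7, -0.9, 0.3]
opening: 0.005
```

```bash
cat >> h.py <<'E'
def wproj(im,st,X):
    from scipy.spatial.transform import Rotation as Ro
    w,x,y,z=st["tcp_rot"]; Rt=Ro.from_quat([x,y,z,w]).as_matrix()
    pt=(np.atleast_2d(X)-st["tool_pos"])@Rt
    M=np.linalg.inv(im["mount"]); pc=pt@M[:3,:3].T+M[:3,3]
    rr=np.hypot(pc[:,0],pc[:,1]); th=np.arctan2(rr,pc[:,2]); K=np.asarray(im["intrinsics"])
    return np.c_[K[0,2]+K[0,0]*th*pc[:,0]/rr, K[1,2]+K[1,1]*th*pc[:,1]/rr]
Y=0.2327; C=np.array([.5782,-.0808]); ux=np.array([np.cos(Y),np.sin(Y)]); AX=C+.035*ux
def pts():
    o={}
    for i in range(7):
        a=Y+np.pi/2-i*np.pi/6; o[f"m{i}"]=[*(AX+.061*np.array([np.cos(a),np.sin(a)])),.08]
        o[f"p{i}"]=[*(AX+.046*np.array([np.cos(a),np.sin(a)])),.116]
    o["ax"]=[*AX,.114]
    uy=np.array([-ux[1],ux[0]]); o["btn"]=[*(C-.082*ux-.07*uy),.096]
    return o
E
cat > look.py <<'E'
from plant import robot
from h import *
import sys
tag=sys.argv[1]; st=robot.state(); im=robot.get_image("wrist"); p=im["pixels"].copy()
print(st["clock"],np.round(st["tool_pos"],4),np.round(st["tcp_rot"],3),np.round(st["force"],2),st["opening"])
big=cv2.resize(p,None,fx=1.5,fy=1.5,interpolation=cv2.INTER_CUBIC)
o=pts()
for k,v in o.items():
    u=wproj(im,st,v)[0]
    c=(0,0,255) if k[0]=='m' else (255,0,255)
    cv2.circle(big,tuple(int(round(q)) for q in (u+.5)*1.5),2,c,-1)
cv2.imwrite(f"pics/w{tag}.png",big)
im=robot.get_image("top");a=im["pixels"]; cv2.imwrite(f"pics/t{tag}.png",cv2.resize(a[110:260,210:380],None,fx=4,fy=4,interpolation=cv2.INTER_CUBIC))
im=robot.get_image("side");a=im["pixels"]; cv2.imwrite(f"pics/s{tag}.png",cv2.resize(a[90:240,180:350],None,fx=4,fy=4,interpolation=cv2.INTER_CUBIC))
E
python3 look.py 1
```

```text
2.6 [ 0.5997 -0.0508  0.2401] [ 0.001  0.93   0.367 -0.   ] [-0.67 -0.89  0.32] 0.005005116657290736
```

View pics/w1.png

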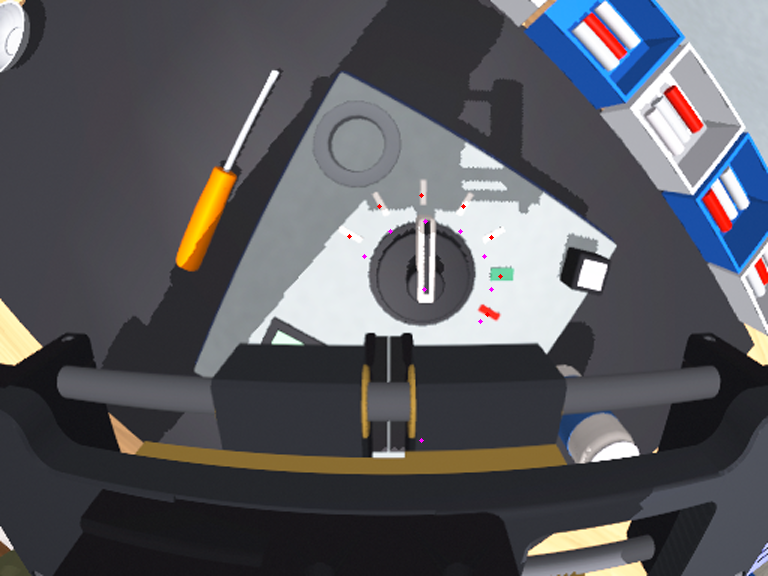

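View pics/s1.png

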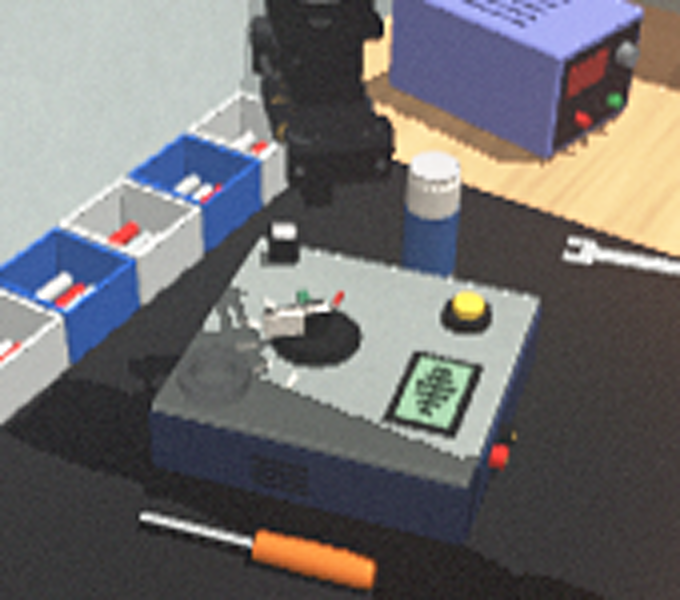

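The wrist view confirms the fit. The pointer is on mark 2 at (423,193), green is at (500,273), and the projected marks land within about 2 px. I'll go behind the pointer on its anticlockwise side and then descend.

Request:
carry_out:
  moves: "0 0.0155 0.026 0 0; 0 0.0155 0.026 0 0; 0 0.0155 0.026 -0.05 0; 0 0.0155 0.026 -0.09 0; 0 0.0155 0.026 -0.09 0; 0 0.0155 0.026 -0.09 0; 0 0.0155 0.026 -0.09 0"

```text
clock: 3.45
tool_pos: [0.6173, -0.0231, 0.1531]
tcp_rot: [0.001, 0.93, 0.368, 0.002]
force: [0.3, -0.3, -0.0]
opening: 0.003
```

```bash
python3 look.py 2
```

```text
3.45 [ 0.6173 -0.0231  0.1531] [0.001 0.93  0.368 0.002] [ 0.31 -0.28 -0.01] 0.0032878007256918955
```

View pics/w2.png

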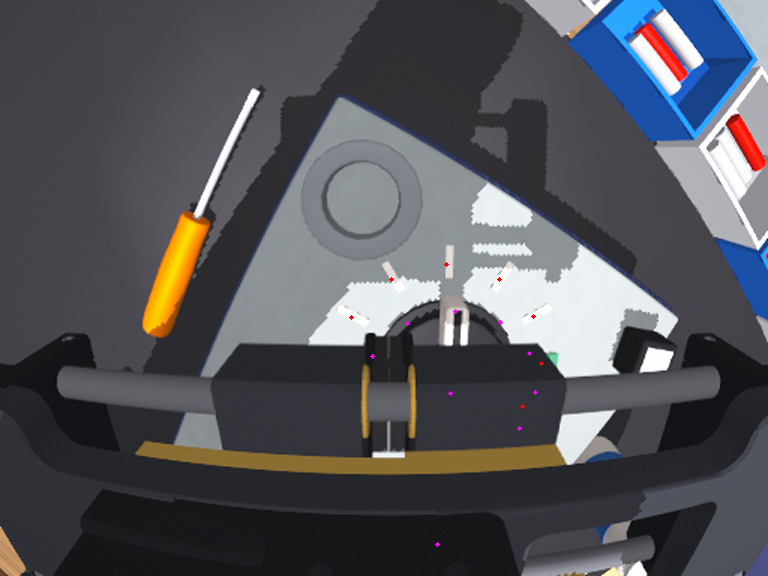

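View pics/s2.png

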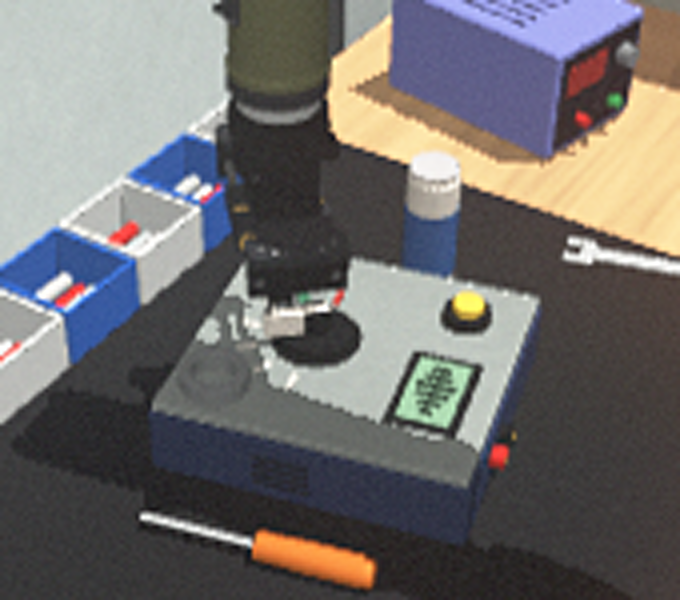

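Run:
```python
from plant import robot
from h import *
st=robot.state()
im=robot.get_image("wrist"); t=st["tool_pos"]
print((wproj(im,st,[t,t+[0,0,.019]])+.5)*1.5, im["mount"])
s=robot.get_image("side"); print((proj(s,t)-[180,90]+.5)*4)
```

```text
[[386.77393864 359.91368999]
 [386.69857858 381.61735527]] [[-6.54210739e-04 -9.62116135e-01 -2.72639166e-01  7.60214855e-02]
 [ 9.99999726e-01 -5.35055192e-04 -5.11391409e-04  9.09173362e-04]
 [ 3.46140924e-04 -2.72639426e-01  9.62116222e-01 -1.63824062e-01]
 [ 0.00000000e+00  0.00000000e+00  0.00000000e+00  1.00000000e+00]]
[[280.61944506 300.22882327]]
```

```bash
cat >> h.py <<'E'
def wp(deg,r=.035,off=.021):
    a=np.deg2rad(deg); return AX+r*np.array([np.cos(a),np.sin(a)])-off*np.array([np.sin(a),-np.cos(a)])
E
python3 - <<'E'
from h import *
print(AX)
for d in (43.3,38,33,28,25,22,18,13.3,8,3,-2,-5,-8,-12,-16.7,-22,-27,-32,-35,-38): print(d,wp(d).round(4))
E
```

```text
[ 0.61225666 -0.0727288 ]
43.3 [ 0.6233 -0.0334]
38 [ 0.6269 -0.0346]
33 [ 0.6302 -0.0361]
28 [ 0.6333 -0.0378]
25 [ 0.6351 -0.0389]
22 [ 0.6368 -0.0401]
18 [ 0.6391 -0.0419]
13.3 [ 0.6415 -0.0442]
8 [ 0.644  -0.0471]
3 [ 0.6461 -0.0499]
-2 [ 0.648 -0.053]
-5 [ 0.649  -0.0549]
-8 [ 0.6498 -0.0568]
-12 [ 0.6509 -0.0595]
-16.7 [ 0.6518 -0.0627]
-22 [ 0.6526 -0.0664]
-27 [ 0.653  -0.0699]
-32 [ 0.6531 -0.0735]
-35 [ 0.653  -0.0756]
-38 [ 0.6528 -0.0777]
```

Request:
carry_out:
  moves: "0 -0.002 -0.002 -0.03 0; 0 -0.002 -0.002 -0.053 0; 0 -0.002 -0.002 -0.053 0; 0 -0.002 -0.002 -0.053 0; 0 -0.002 -0.002 -0.053 0"

```text
clock: 4.2
tool_pos: [0.6149, -0.0246, 0.099]
tcp_rot: [0.001, 0.93, 0.369, 0.001]
force: [-0.1, 0.5, -0.4]
opening: 0.003
```

Request:
carry_out:
  moves: "0 0.0055 -0.006 0.001 0; 0 0.0084 -0.0088 0.001 0; 0 0.010 -0.0094 0.001 -0.045; 0 0.012 -0.010 0.001 -0.09; 0 0.0137 -0.0108 0.001 -0.135; 0 0.0153 -0.0115 0.001 -0.18; 0 0.0169 -0.0123 0.001 -0.224; 0 0.0184 -0.0132 0.001 -0.267; 0 0.0184 -0.0132 0.001 -0.267; 0 0.0184 -0.0132 0.001 -0.267"

```text
clock: 5.2
tool_pos: [0.6324, -0.0381, 0.0985]
tcp_rot: [0.0, 0.97, 0.242, 0.0]
force: [-0.5, 0.7, 0.4]
opening: 0.003
```

```bash
python3 look.py 3
```

```text
5.2 [ 0.6324 -0.0381  0.0985] [0.    0.97  0.242 0.   ] [-0.45  0.69  0.37] 0.003286231068466676
```

View pics/w3.png

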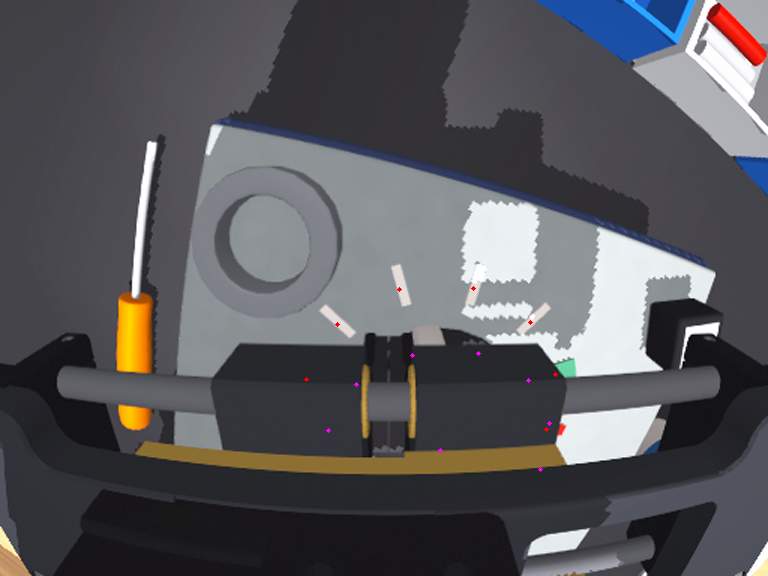

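View pics/s3.png

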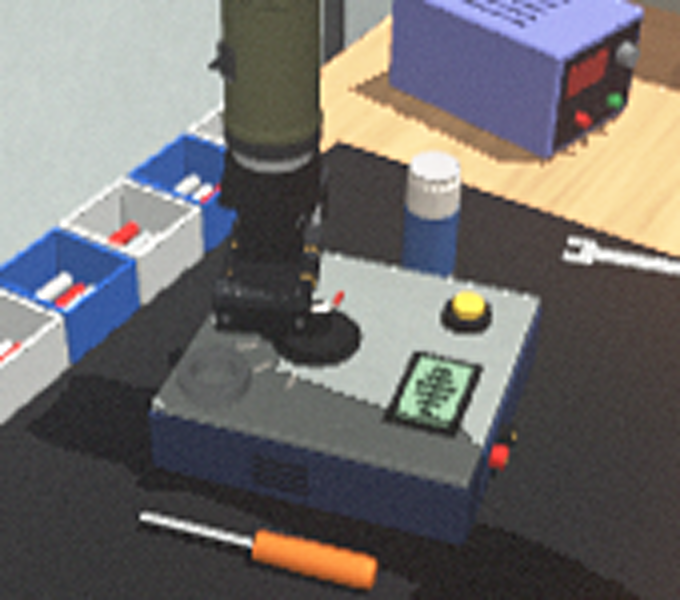

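```bash
cat > fin.py <<'E'
from plant import robot
from h import *
import sys
tag=sys.argv[1]; angs=[float(x) for x in sys.argv[2:]]
st=robot.state(); im=robot.get_image("wrist"); big=cv2.resize(im["pixels"],None,fx=1.5,fy=1.5,interpolation=cv2.INTER_CUBIC)
big0=big.copy()
cols=[(0,0,255),(0,255,255),(255,0,255),(0,255,0)]
for d,c in zip(angs,cols):
    a=np.deg2rad(d);u=np.array([np.cos(a),np.sin(a)]);n=np.array([-u[1],u[0]])
    L=[[*(AX+.046*u+s*.006*n),z] for s,z in((1,.092),(-1,.092),(-1,.116),(1,.116))]
    p=((wproj(im,st,L)+.5)*1.5*4).astype(int)
    cv2.polylines(big,[p.reshape(-1,1,2)],True,c,1,cv2.LINE_AA,2)
cr=lambda b:cv2.resize(b[220:420,300:560],None,fx=3,fy=3)[:300*2]
out=np.vstack([cr(big)[:400,:],])
cv2.imwrite(f"pics/f{tag}.png",cv2.resize(big[230:400,300:560],None,fx=3,fy=3,interpolation=cv2.INTER_CUBIC))
print(st["clock"],st["tool_pos"].round(4),st["force"].round(2))
E
python3 fin.py 3 43.3 36 30 13.3
```

```text
5.35 [ 0.6322 -0.038   0.0984] [-0.23  0.8   0.57]
```

View pics/f3.png

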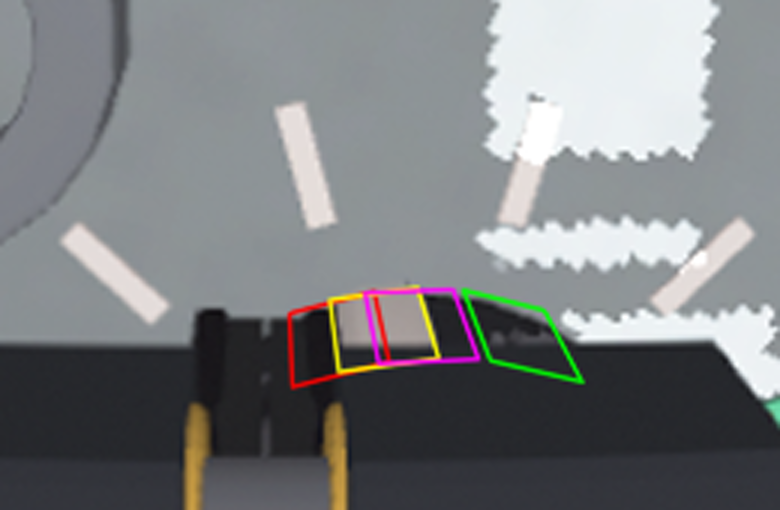

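The pointer has moved to about 35.5°, which is short of the crest. The fingertip is thinner than I assumed, with a half-thickness of about 12 mm. I'll recompute the waypoints with an 18 mm offset.

Run:
```python
from h import *
for d in (36,32,29,26,24,22,20,13.3,8,3,-1,-4,-6,-8,-12,-16.7,-22,-27,-31,-34,-36,-38): print(d,wp(d,off=.018).round(4), (wp(d,off=.018)-[.6322,-.038]).round(4),np.deg2rad(d-28).round(3))
```

```text
36 [ 0.63   -0.0376] [-0.0022  0.0004] 0.14
32 [ 0.6324 -0.0389] [ 0.0002 -0.0009] 0.07
29 [ 0.6341 -0.04  ] [ 0.0019 -0.002 ] 0.017
26 [ 0.6358 -0.0412] [ 0.0036 -0.0032] -0.035
24 [ 0.6369 -0.042 ] [ 0.0047 -0.004 ] -0.07
22 [ 0.638  -0.0429] [ 0.0058 -0.0049] -0.105
20 [ 0.639  -0.0438] [ 0.0068 -0.0058] -0.14
13.3 [ 0.6422 -0.0472] [ 0.01   -0.0092] -0.257
8 [ 0.6444 -0.05  ] [ 0.0122 -0.012 ] -0.349
3 [ 0.6463 -0.0529] [ 0.0141 -0.0149] -0.436
-1 [ 0.6476 -0.0553] [ 0.0154 -0.0173] -0.506
-4 [ 0.6484 -0.0572] [ 0.0162 -0.0192] -0.559
-6 [ 0.6489 -0.0585] [ 0.0167 -0.0205] -0.593
-8 [ 0.6494 -0.0598] [ 0.0172 -0.0218] -0.628
-12 [ 0.6502 -0.0624] [ 0.018  -0.0244] -0.698
-16.7 [ 0.651  -0.0655] [ 0.0188 -0.0275] -0.78
-22 [ 0.6515 -0.0692] [ 0.0193 -0.0312] -0.873
-27 [ 0.6516 -0.0726] [ 0.0194 -0.0346] -0.96
-31 [ 0.6515 -0.0753] [ 0.0193 -0.0373] -1.03
-34 [ 0.6513 -0.0774] [ 0.0191 -0.0394] -1.082
-36 [ 0.6512 -0.0787] [ 0.019  -0.0407] -1.117
-38 [ 0.6509 -0.0801] [ 0.0187 -0.0421] -1.152
```

Request:
carry_out:
  moves: "0 0.001 -0.001 0.001 0.035; 0 0.0019 -0.002 0.001 0.017; 0 0.0027 -0.0026 0.001 -0.01; 0 0.0036 -0.0032 0.001 -0.035; 0 0.0047 -0.004 0.001 -0.07; 0 0.0047 -0.004 0.001 -0.07; 0 0.0047 -0.004 0.001 -0.07"

```text
clock: 6.1
tool_pos: [0.6368, -0.0423, 0.0992]
tcp_rot: [0.0, 0.978, 0.207, 0.0]
force: [-0.1, 0.1, -0.1]
opening: 0.008
```

```bash
python3 fin.py 4 36 30 24 13.3
```

```text
6.1 [ 0.6368 -0.0423  0.0992] [-0.15  0.13 -0.07]
```

View pics/f4.png

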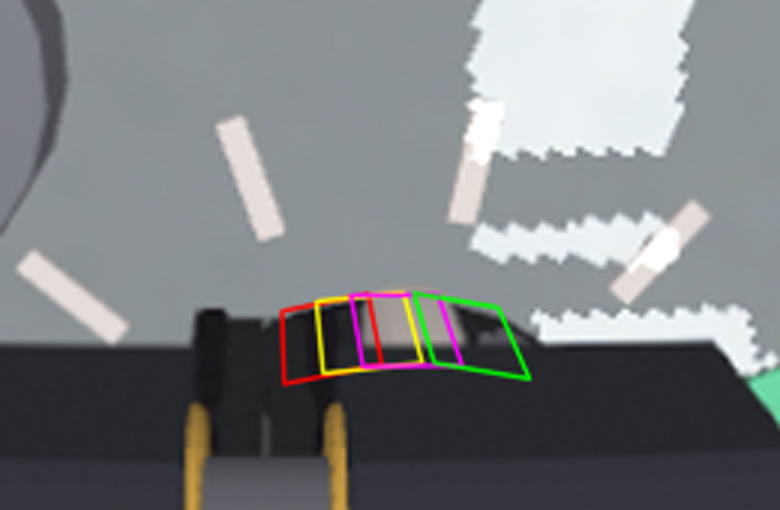

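Request:
carry_out:
  moves: "0 0 0 0 0; 0 0 0 0 0; 0 0 0 0 0"

```text
clock: 6.45
tool_pos: [0.6367, -0.042, 0.0992]
tcp_rot: [0.0, 0.978, 0.207, -0.0]
force: [-0.7, 0.9, -0.6]
opening: 0.002
```

```bash
python3 fin.py 5 30 24 18 13.3
```

```text
6.45 [ 0.6367 -0.042   0.0992] [-0.73  0.94 -0.55]
```

View pics/f5.png

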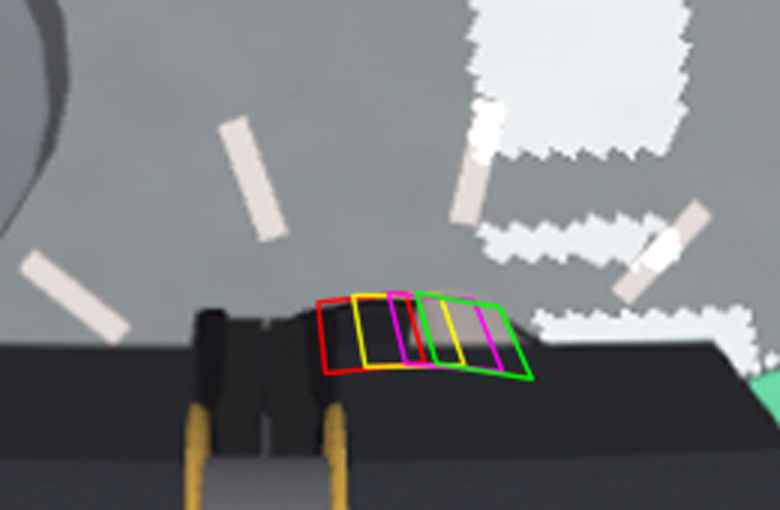

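It clicked to position 3, with the fin at about 13.3°. It settles slowly and is well damped. Now the second click.

Request:
carry_out:
  moves: "0 0.0028 -0.0026 0 -0.09; 0 0.0053 -0.0052 0 -0.187; 0 0.0075 -0.008 0 -0.279; 0 0.0094 -0.0109 0 -0.366; 0 0.0102 -0.0122 0 -0.40; 0 0.0107 -0.0133 0 -0.436; 0 0.0111 -0.0143 0 -0.463; 0 0.0115 -0.0152 0 -0.489; 0 0.0119 -0.0161 0 -0.513; 0 0.0119 -0.0161 0 -0.513"

```text
clock: 7.5
tool_pos: [0.6486, -0.0585, 0.0992]
tcp_rot: [0.0, 0.999, -0.048, -0.0]
force: [0.4, 0.2, -0.4]
opening: 0.003
```

Request:
carry_out:
  moves: "0 0 0 0 0; 0 0 0 0 0; 0 0 0 0 0; 0 0 0 0 0"

```text
clock: 7.9
tool_pos: [0.6486, -0.0581, 0.0992]
tcp_rot: [0.0, 0.999, -0.048, -0.0]
force: [-0.8, -0.2, -0.4]
opening: 0.004
```

```bash
python3 fin.py 6 3 -4 -10 -16.7
```

```text
7.9 [ 0.6486 -0.0581  0.0992] [-0.81 -0.24 -0.39]
```

View pics/f6.png

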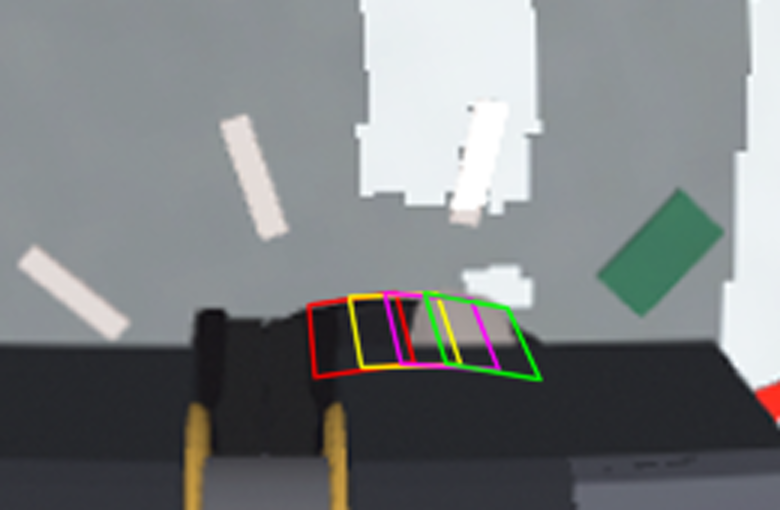

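Two clicks done: the pointer is in line with mark 4, and green is the next mark. Now the last click, to the same relative extent.

Request:
carry_out:
  moves: "0 0.0013 -0.0036 0 -0.097; 0 0.0022 -0.0074 0 -0.194; 0 0.0027 -0.0111 0 -0.286; 0 0.0028 -0.0145 0 -0.373; 0 0.0028 -0.0159 0 -0.408; 0 0.0027 -0.0172 0 -0.443; 0 0.0026 -0.0183 0 -0.469; 0 0.0025 -0.0193 0 -0.496; 0 0.0024 -0.0202 0 -0.52; 0 0.0024 -0.0202 0 -0.52"

```text
clock: 8.95
tool_pos: [0.6509, -0.0787, 0.0992]
tcp_rot: [0.0, 0.953, -0.303, -0.0]
force: [0.2, -0.5, -0.0]
opening: 0.001
```

Request:
carry_out:
  moves: "0 0 0 0 0; 0 0 0 0 0; 0 0 0 0 0; 0 0 0 0 0"

```text
clock: 9.35
tool_pos: [0.6511, -0.0783, 0.0992]
tcp_rot: [0.0, 0.953, -0.303, -0.0]
force: [0.3, 0.2, 0.6]
opening: 0.009
```

```bash
python3 fin.py 7 -28 -34 -40 -46.7
```

```text
9.35 [ 0.6511 -0.0783  0.0992] [0.29 0.19 0.57]
```

View pics/f7.png

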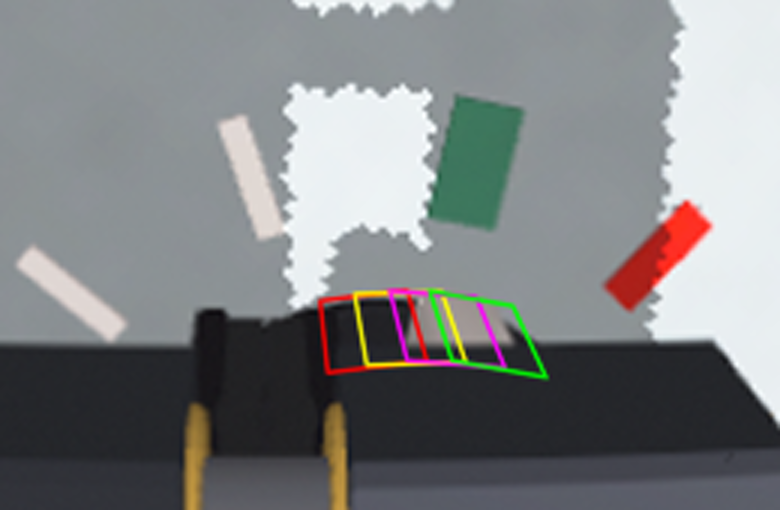

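It's on green. I'll back away, rise and check from above.

Request:
carry_out:
  moves: "0 0.004 0.005 0 0; 0 0.006 0.009 0.005 0; 0 0.006 0.009 0.05 0; 0 0.006 0.009 0.1 0; 0 0.006 0.009 0.12 0; 0 -0.03 -0.01 0.13 0; 0 -0.04 -0.02 0.13 0; 0 -0.04 -0.02 0.13 0; 0 -0.04 -0.02 0.13 0"

```text
clock: 10.3
tool_pos: [0.6113, -0.0978, 0.229]
tcp_rot: [-0.0, 0.953, -0.303, -0.0]
force: [0.5, 0.4, -0.0]
opening: 0.004
```

```bash
python3 look.py 8
```

```text
10.3 [ 0.6113 -0.0978  0.229 ] [-0.     0.953 -0.303 -0.   ] [ 0.49  0.37 -0.03] 0.004059030430526309
```

View pics/w8.png

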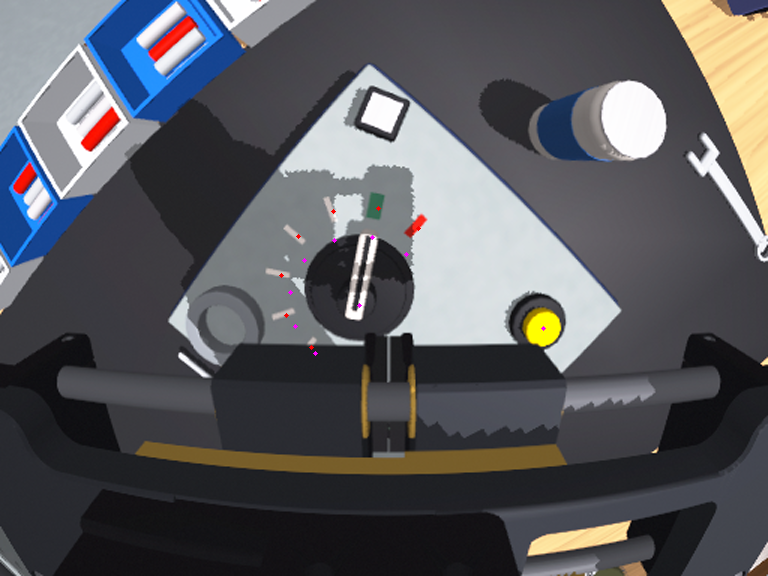

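The pointer lies on the green mark at (375,207), and the button at (543,327) matches the prediction. Moving over the button.

Request:
carry_out:
  moves: "0 -0.04 -0.03 0 0; 0 -0.08 -0.06 0 0; 0 -0.097 -0.07 -0.03 0; 0 -0.097 -0.07 -0.07 0; 0 -0.097 -0.07 -0.11 0; 0 -0.097 -0.07 -0.115 0; 0 -0.097 -0.07 -0.115 0; 0 -0.097 -0.07 -0.115 0"

```text
clock: 11.25
tool_pos: [0.5159, -0.1682, 0.1161]
tcp_rot: [-0.0, 0.953, -0.302, 0.001]
force: [0.2, 0.9, 0.7]
opening: 0.005
```

```bash
python3 look.py 9
```

```text
11.25 [ 0.5159 -0.1682  0.1161] [-0.     0.953 -0.302  0.001] [0.19 0.91 0.68] 0.005289959392061821
```

View pics/s9.png

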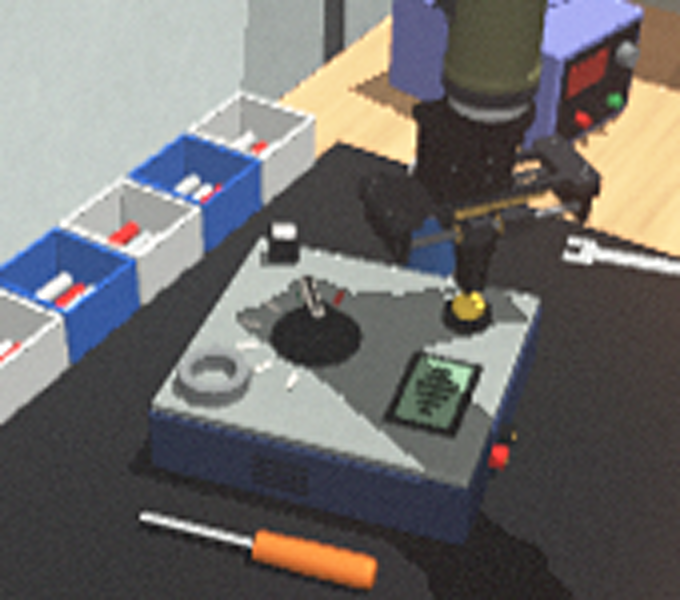

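View pics/w9.png

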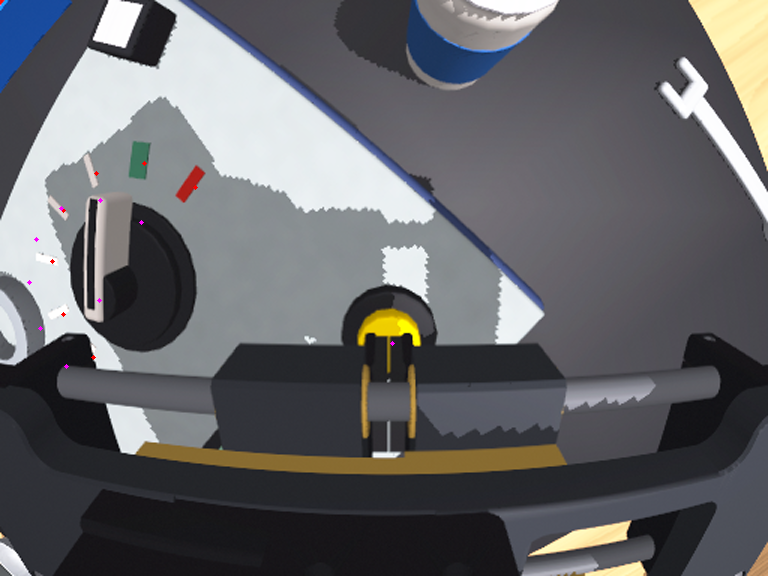

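The wrist view seems to show the pointer at position 4, not 5. I'll check this in the other images before pressing.

Run:
```python
from h import *
from plant import robot
for n in("top","side"):
    im=robot.get_image(n); b=cv2.resize(im["pixels"],None,fx=8,fy=8,interpolation=cv2.INTER_CUBIC)
    o=pts()
    for k,v in o.items():
        u=(proj(im,v)[0]+.5)*8; cv2.circle(b,tuple(u.astype(int)),3,(0,0,255) if k[0]=='m' else (255,0,255),-1)
    c=((proj(im,o["ax"])[0]+.5)*8).astype(int); cv2.imwrite(f"pics/{n}10.png",b[c[1]-220:c[1]+220,c[0]-300:c[0]+300])
st=robot.state(); im=robot.get_image("wrist")
b=cv2.resize(im["pixels"],None,fx=4,fy=4,interpolation=cv2.INTER_CUBIC)
for k,v in pts().items():
    u=(wproj(im,st,v)[0]+.5)*4; cv2.circle(b,tuple(u.astype(int)),4,(0,0,255) if k[0]=='m' else (255,0,255),-1)
cv2.imwrite("pics/w10.png",b[300:1000,0:700][:600])
```

```text
(no output)
```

View pics/top10.png

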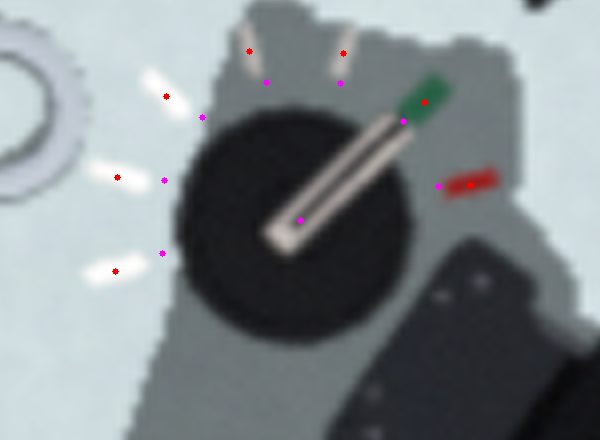

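View pics/side10.png

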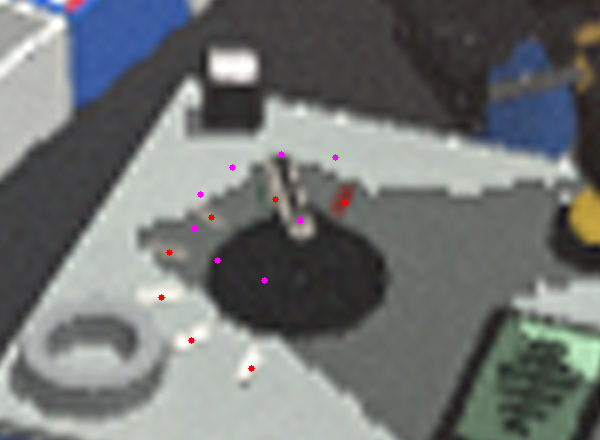

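View pics/w10.png

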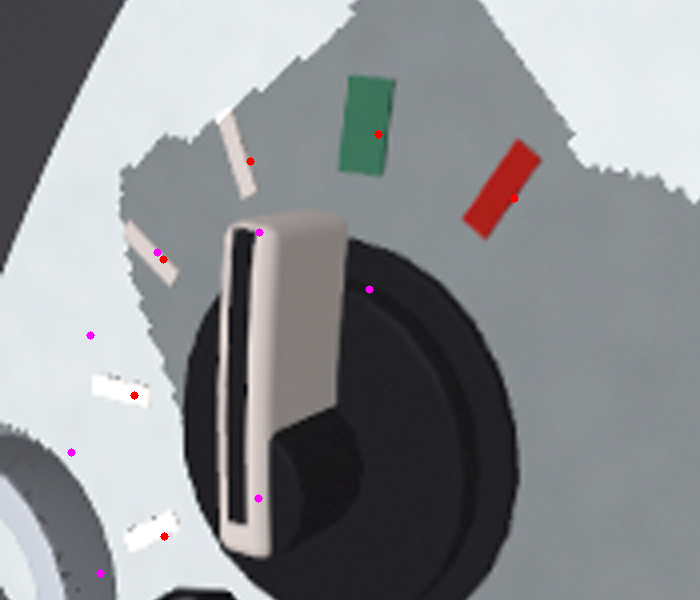

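I misread the labels. All three views put the fin on p5, the green position. Pressing slowly now.

Request:
carry_out:
  moves: "0 0 0 -0.01 0; 0 0 0 -0.018 0; 0 0 0 -0.02 0; 0 0 0 -0.022 0; 0 0 0 -0.024 0; 0 0 0 -0.025 0; 0 0 0 -0.025 0; 0 0 0 -0.025 0"

```text
clock: 12.35
tool_pos: [0.515, -0.1687, 0.0957]
tcp_rot: [0.001, 0.953, -0.303, 0.001]
force: [-14.4, 4.3, 41.6]
opening: 0.006
```

Something hard stops it at z = 0.0957. I'll ease off at once and read the force as it rises.

Request:
carry_out:
  moves: "0 0 0 0.004 0; 0 0 0 0.005 0; 0 0 0 0.005 0"

```text
clock: 12.65
tool_pos: [0.5148, -0.1686, 0.0963]
tcp_rot: [0.0, 0.953, -0.303, 0.001]
force: [-3.6, 1.1, 15.5]
opening: 0.005
```

```bash
python3 look.py 11
```

```text
12.65 [ 0.5148 -0.1686  0.0963] [ 0.     0.953 -0.303  0.001] [-3.62  1.11 15.49] 0.005452192364227219
```

View pics/s11.png

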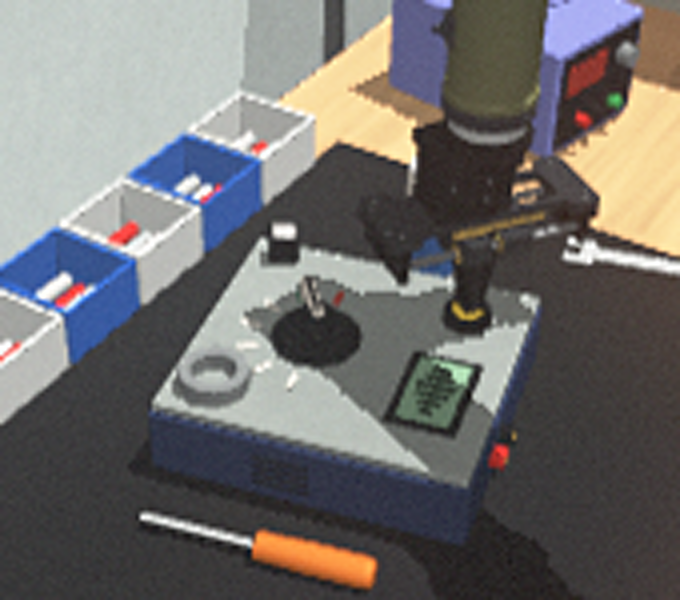

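View pics/w11.png

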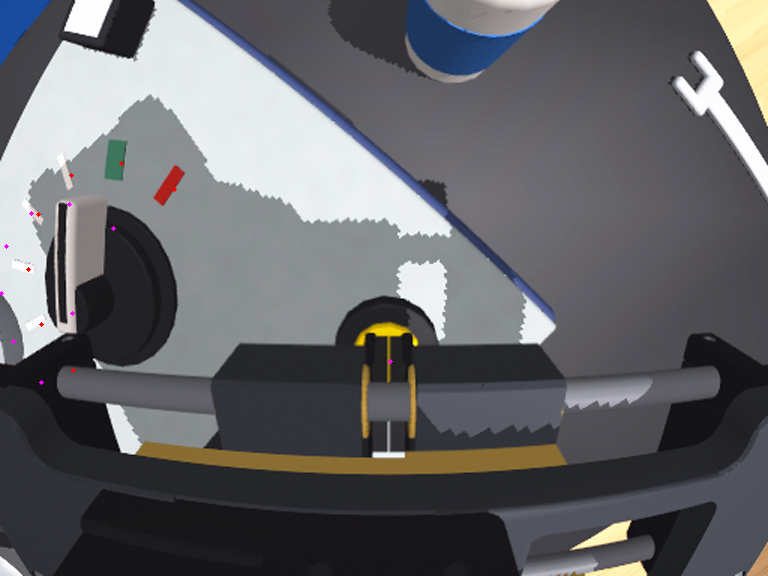

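The button is down on its stop at about z = 0.096, and the side view shows the yellow sunk. I'll rise in small steps to see the spring force drop.

Request:
carry_out:
  moves: "0 0 0 0.002 0; 0 0 0 0.003 0; 0 0 0 0.003 0; 0 0 0 0.003 0"

```text
clock: 13.2
tool_pos: [0.5147, -0.1685, 0.0973]
tcp_rot: [0.0, 0.953, -0.303, 0.001]
force: [1.6, -1.4, 4.4]
opening: 0.005
```

Request:
carry_out:
  moves: "0 0 0 0.002 0; 0 0 0 0.002 0; 0 0 0 0.002 0"

```text
clock: 13.5
tool_pos: [0.5142, -0.1684, 0.0991]
tcp_rot: [0.0, 0.953, -0.303, 0.0]
force: [2.0, -1.0, 3.2]
opening: 0.007
```

Request:
carry_out:
  moves: "0 0 0 0.003 0; 0 0 0 0.003 0; 0 0 0 0.003 0"

```text
clock: 13.8
tool_pos: [0.5135, -0.1681, 0.1018]
tcp_rot: [0.0, 0.953, -0.303, -0.001]
force: [0.6, 0.0, 1.3]
opening: 0.005
```

Request:
carry_out:
  moves: "0 0 0 0.01 0; 0 0 0 0.05 0; 0 0 0 0.09 0; 0 0 0 0.13 0; 0 -0.02 0.03 0.13 0; 0 -0.05 0.03 0.13 0; 0 -0.05 0.03 0.13 0; 0 -0.05 0.03 0.13 0"

```text
clock: 14.6
tool_pos: [0.4635, -0.1384, 0.2325]
tcp_rot: [0.0, 0.953, -0.303, 0.0]
force: [0.2, 0.1, 0.2]
opening: 0.004
```

```bash
python3 look.py 12
python3 - <<'E'
from plant import robot
import cv2
cv2.imwrite("pics/topfull12.png",robot.get_image("top")["pixels"])
a=cv2.imread("pics/top0.png").astype(int);b=cv2.imread("pics/topfull12.png").astype(int)
E
```

```text
14.6 [ 0.4635 -0.1384  0.2325] [ 0.     0.953 -0.303  0.   ] [0.2  0.1  0.17] 0.0042620199364605815
```

View pics/w12.png

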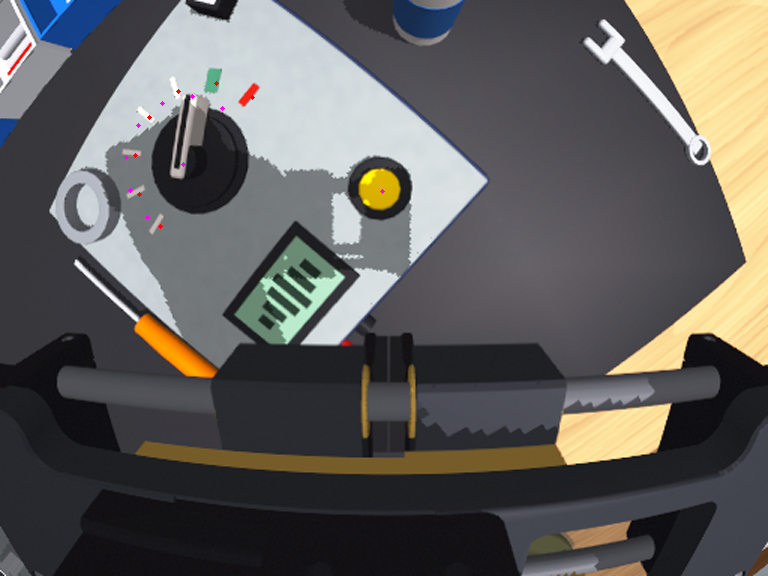

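View pics/s12.png

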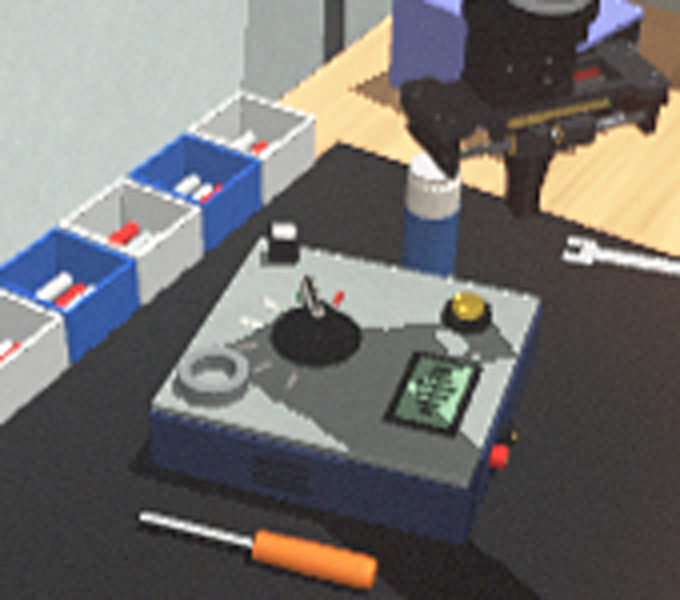

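View pics/topfull12.png

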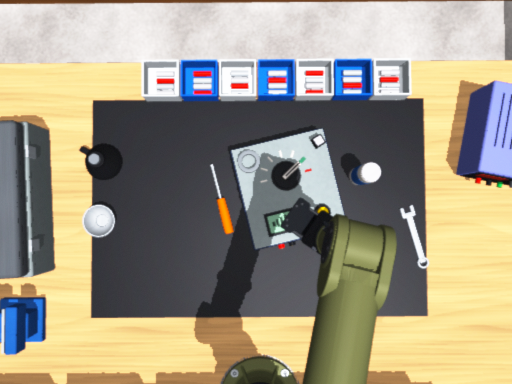

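Run:
```python
from plant import robot
print(robot.finish_job()); print(robot.state()["force"])
```

```text
the job is handed in; nothing more can be done
None
the job is handed in; nothing more can be done
```

I pushed the selector three clicks clockwise with shut fingers, from position 2 to the green mark (position 5). Then I pressed the yellow button fully down and let it come up, and handed the job in at about 15 s. No verdict was reported.

- **Selector:** before the press, the top, side and wrist views all showed the pointer on green, and the wrist view showed it there again after the press. I never gripped the pointer or saw it go past green.
- **Button:** it went down to its stop, with the fingertip at about z = 0.096 m. As I rose, the force fell from 4.4 to 3.2 to 1.3 N over about 4.5 mm, as a spring would. The last views show the button up.
- **Other things:** nothing on the bench or panel looks moved in the last pictures. I compared them by eye only. The arm stood clear of everything with about zero force.

**What did not go to plan:**
- **Press force:** the button stood about 6 mm higher than I had measured, so the fingertip briefly pressed the stop with about 42 N up and 15 N sideways before I eased off. The wrist limit is 120 N. The 40 N limit is for the arm and gripper body; I took it not to cover the fingertip, but I can't confirm that.
- **First push:** it stopped short of the click because the fingertip was thinner than I had assumed. I corrected this from the wrist picture.
- **Misread picture:** I once read the pointer as being on position 4. Overlays on all three views showed it on green.

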